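Clamp a blower in its station with the bayonet bolt

TASK

Clamp the loose blower in its station for the run test: push the bolt's ball handle against its spring along the slot towards the blower, until the rubber pad has driven the blower up against the two stops, and while it is held forward swing the handle over to the left (as seen from the handle end) into the short leg of the slot as far as it goes, so that the bolt stays locked when you let go. Work gently, only by pushing the handle with the fingers: do not grip it, do not touch or lift the blower itself, and leave the impeller, the tachometer and the screwdriver where they lie.

Things in the scene. Friction and masses are not known exactly. Their poses are not given: they have to be found in the camera images.
- station: Clamping station on a dark plate 224 x 98 mm, its top 10 mm above the bench. Origin in the middle of the plate at bench height; x along the bolt from the handle end to the blower, y to the left looking that way, z up; all positions below are in this frame. A steel barrel, 28 mm thick, lies along x from -113 to -36 mm: axis y = 0, z = 26 mm, top z = 40 mm (43 mm at its collar, x = -46 to -36 mm).
- slot_corner (a point): Corner of the L-shaped slot, on top of the barrel at x = -64, y = 0, z = 40 mm. From here the long leg, 10 mm wide, runs back along -x under the handle; the short leg, 14 mm wide measured along x (x = -71 to -57 mm), runs round the barrel to the left (+y).
- stops (a point): Point midway between the faces of the two rubber stops on the fence at the blower end: x = +96.5, y = 0, z = 26 mm; the stops are at y = -24 and +24 mm. Low guides stand beside the blower at y = -44 and +44 mm, up to z = 26 mm.
- bolt (a joint): Travel of the bolt (m), + towards the blower. 0: drawn back, held there by a return spring of 2 N, rising to 4 N; 0.031: slot end. The sprung pad adds up to 9 N over the last 11 mm. The handle's 8 mm pin runs in the slot, so it swings into the short leg only while this is 0.025 to 0.031. Swung over, the pin rests on the near wall of the short leg at about 0.025 and the bolt cannot spring back.
- handle (a joint): Swing of the handle about the barrel's axis (rad). 0: upright in the long leg (up to 0.15 of play). 0.8: swung to the left (+y of the station) to the end of the short leg, the locked position. It turns easily (under 2 N at the ball) and stays where it is left.
- knob: Black ball of 20 mm diameter on an 8 mm steel shank, the handle of the bolt. Origin at the centre of the ball, 42 mm from the barrel's axis. At the start the ball is upright at x = -92, y = 0, z = 68 mm in the station's frame; locked it is at about x = -67, y = +30, z = 55 mm.
- pad: Rubber pad of 22 mm diameter on a sprung stem at the bolt's nose. Origin in the middle of its front face (at x = -1, y = 0, z = 26 mm in the station's frame at the start); x towards the blower. It gives way up to 12 mm against its spring.
- blower: Dark radial blower, housing 77 x 77 x 28 mm, about 0.1 kg, lying flat and loose on the station's plate between pad and stops, at the start some 3 to 10 mm short of the stops. Origin on its underside, 38 mm behind the face that meets the stops; z up. Fully home, the origin is at x = +58.5 mm in the station's frame.
- impeller: Bystander: black fan impeller, 55 mm in diameter, 20 mm high, on the orange board to the right of the station. Origin at the middle of its underside.
- tachometer: Bystander: orange hand tachometer, 54 x 114 x 30 mm, on the orange board to the right. Origin at the middle of its underside.
- screwdriver: Bystander: screwdriver with yellow grip, 22 x 160 x 22 mm, near the bench's front edge to the left of the station. Origin at the middle of its underside.

How it is judged (in metres and radians):
On the way:
1. the bolt is pushed forward along the long leg to the corner of the slot (value of joint bolt above 0.0245 m).
At the end, for the whole second after the job is handed in: the bolt is locked forward with its handle swung fully over (bolt past 23.5 mm, handle past 0.68 of its 0.8 rad), and the blower lies flat on the plate, square (within 0.08 rad) and within 2 mm of both stops, at rest, with the pad pressing it by more than 1.5 N (value of joint bolt above 0.0235 m and value of joint handle above 0.68 rad and x of blower in the frame of station above 0.0565 m and angle between the x axis of blower and the x axis of station, either way round below 0.08 rad and z of blower in the frame of station below 0.0125 m and angle between blower's own z axis and vertical below 0.05 rad and contact force between pad and blower above 1.5 N and linear speed of blower below 0.01 m/s); the robot touches nothing.
It fails at once if the handle is gripped or forced: the fingers press on it with more than 30 N (contact force between the fingers and knob above 30 N).
It fails at once if the blower is touched by the robot instead of being moved by the clamp (contact force between any of the fingers, the arm and blower above 1 N).
It fails at once if the blower is lifted or tipped (z of blower in the frame of station above 0.018 m or angle between blower's own z axis and vertical above 0.2 rad).
It fails at once if the impeller, the tachometer or the screwdriver is moved more than 15 mm (distance of any of impeller, tachometer, screwdriver from where it was at the start of the episode above 0.015 m).
It also fails if it takes over 32 s, if anything falls off the work surface, if the arm or the gripper's body presses on something with over 40 N, if the wrist force passes 120 N, or if a joint passes its speed limit or range.

ROBOT

A 6-joint arm with a two-finger parallel gripper is mounted at the origin on a cart in front of the work surface, level with it; the furniture and walls round the work are solid. World frame = base frame: x ahead of the robot, y to its left, z up, the work surface at z = 0. Lengths are in mm, angles in rad, forces in N, time in s.
With the tool pointing down it reaches from about 300 to 750 mm from the base axis. Payload 8.5 kg.
Tool frame: the origin (TCP) lies between the finger pads; the fingertips stand 11 mm ahead of it and the grasp point (between the pads) lies 8 mm behind it; z points along the fingers, y is the line along which they close (so a half turn about z gives the same grasp; the last joint's range is limited). The gripper opens to 88 mm and grips with 3 to 60 N. Pads are 18 mm wide; open, the fingers measure 123 mm over their backs; the gripper's body (75 mm by 187 mm) begins 45 mm behind the grasp point.
Start: joints at [-1.498, 0.381, 1.297, -0, 1.464, -0.215], TCP at [156.108, -527.362, 212.448] pointing down, gripper open.
Joint ranges: [-3.11, 3.11], [-0.89, 2.33], [0.22, 2.48], [-1.42, 4.56], [0.17, 2.85], [-2.88, 2.88]. Speed limits (rad/s): [2.39, 2.39, 3.14, 3.14, 3.14, 3.14].

INTERFACE

Orientations are given as a unit quaternion [x, y, z, w].
In Python, from bench import get_state, optics, workorder gives the robot as it stands.
- The arm moves only by the shell command python3 -m pendant 'ROWS' [OPENING] [FORCE]. ROWS is JSON, a list of rows, each a list of 4 numbers: the shift along the world's x, y, z each as a share of 300 mm, from -1 to 1, then the turn about the world's z as a share of 90 degrees, from -1 to 1. A call has exactly 8 rows; each row is the pose to reach, as a shift and turn from the pose commanded when the call began; what a row does not reach only later rows make up. A row lasts 1/12 s, in which the tool goes at most 41.7 mm and 7.16 degrees, less where a joint would pass 70% of its speed; a pose out of reach is approached as far as the arm can. A call with a number of a shift or a turn outside -1 to 1 is refused whole. A call with a gripper value outside its range is refused whole. OPENING is the closure, from 0 (fully open) to 1 (shut), set as the call begins (- or left out, the last holds). The fingers move at their own pace and stop on an object; FORCE is the grip in N (left out, the last holds). Time passes only in rows, so rows that repeat a pose let the fingers close, or fill a call up. It gives the time, the measured TCP pose, the force, the opening and the grip force at its end, in the units of the state.
- get_state(): the state, without advancing time (a new reading comes with each control period).
- optics.snapshot(name): name is "side" or "top" or "wrist"; returns a dict with "frame" (480x640x3 uint8, red, green, blue), "intrinsics" (3x3 intrinsics, pixels), "cam_to_world" (4x4, takes a point from camera to world coordinates); the wrist camera has in their place "tool_from_camera" (4x4, takes a point from camera to tool coordinates, whose origin is the TCP and whose axes are the flange's). Camera axes: x right, y up, looking along -z (the intrinsics and any distortion apply to the point x, -y, -z); pixel columns grow to the right and rows downward; lengths in mm; the calibration is good to about 2 mm. The wrist camera is an equidistant fisheye: a pixel r from the principal point sees the ray r / f radians off the axis. A picture is of the moment at which its call begins: read the wrist's pose just before it. There is no depth.
- workorder.close_job(): hands the job in; it is judged then, once.
The state is a dict: "time_s": time; "qpos": joint angles; "qvel": joint speeds; "tau": joint torques, N m; "tool_pos": TCP position; "tool_rot": TCP orientation; "ft_force": force on the tool from outside, world axes, zero at the start; "moment": the same for the moment, N m; "finger_gap": finger opening in mm; "finger_force": force on a finger pad.
Only numpy, scipy, OpenCV 4.12 (cv2) and the standard library are available. Lean on these libraries where they do the work, as an engineer would, in place of code of your own. Each camera call takes 0.05 s, during which the arm holds its last target. There are 200 camera calls.

## Working session

There is one attempt and no reset: what is moved stays moved. The work goes in short steps, Python scripts to look and compute and a shell command to move; the robot and the scene stay as the last step left them, time stands still between calls to the robot, and variables do not carry over. Pictures are saved under pics/ and viewed, at most 10 in all, crops included, and the job is handed in when it is done.

```bash
mkdir -p pics
python3 - <<'E'
from bench import get_state, optics
import cv2,numpy as np
s=get_state();print(s['time_s'],s['tool_pos'],s['tool_rot'],s['finger_gap'])
for n in('top','side'):
    d=optics.snapshot(n);cv2.imwrite(f'pics/{n}0.png',d['frame'][:,:,::-1]);np.savez(f'{n}0.npz',**d)
    print(n,d['intrinsics'],d['cam_to_world'],[k for k in d])
E
```

```text
0.0 [ 156.08448615 -527.05995667  211.85259865] [ 9.89666561e-01  1.43386170e-01  5.94801363e-05 -7.08144671e-04] 88.21817761654478
top [[624.16597402   0.         318.62986138]
 [  0.         624.16597402 244.2787716 ]
 [  0.           0.           1.        ]] [[ 2.62259665e-02  9.98463248e-01 -4.88194651e-02  4.89691978e+02]
 [-9.99480456e-01  2.71053576e-02  1.74389964e-02 -5.60135802e+01]
 [ 1.87354661e-02  4.83367467e-02  9.98655367e-01  1.30664829e+03]
 [ 0.00000000e+00  0.00000000e+00  0.00000000e+00  1.00000000e+00]] ['frame', 'intrinsics', 'cam_to_world']
side [[606.60847607   0.         318.26141743]
 [  0.         606.60847607 235.3084918 ]
 [  0.           0.           1.        ]] [[ 6.50820783e-01 -6.57464365e-01  3.79701090e-01  1.01715305e+03]
 [ 7.59120309e-01  5.54947881e-01 -3.40248741e-01 -5.10320134e+02]
 [ 1.29871072e-02  5.09679760e-01  8.60266166e-01  1.15492208e+03]
 [ 0.00000000e+00  0.00000000e+00  0.00000000e+00  1.00000000e+00]] ['frame', 'intrinsics', 'cam_to_world']
```

View pics/top0.png

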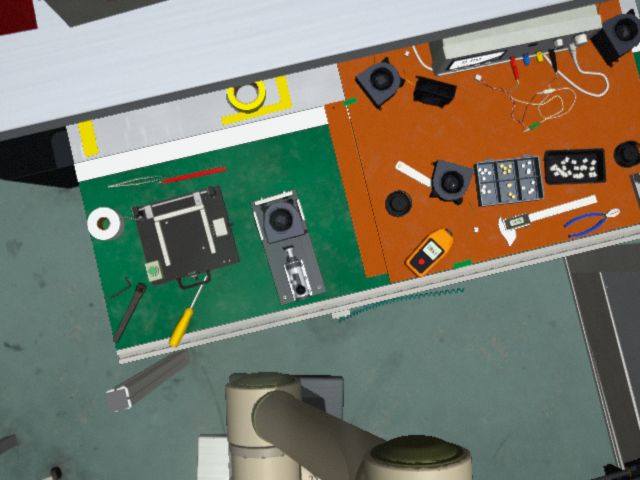

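View pics/side0.png

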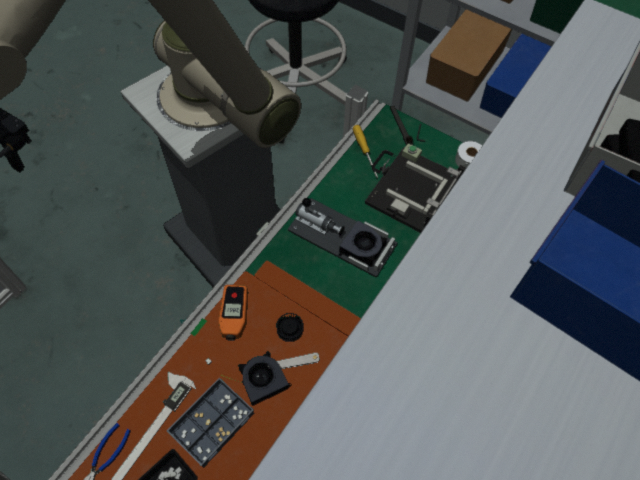

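The top view shows the station with plate corners near (253,200), (297,190), (326,292) and (282,304), and the handle end towards the robot. The side view shows the station around (345,237), with the ball near (305,206). I'll enlarge both views next.

Run:
```python
import cv2,numpy as np
a=cv2.imread('pics/top0.png')[180:315,235:345];b=cv2.imread('pics/side0.png')[185:285,280:410]
a=cv2.resize(a,None,fx=4.4,fy=4.4,interpolation=cv2.INTER_CUBIC)  
b=cv2.resize(b,None,fx=2.4,fy=2.4,interpolation=cv2.INTER_CUBIC)
c=np.zeros((600,800,3),np.uint8);c[:594,:484]=a[:594,:484];c[:240,486:798]=b[:240,:312]
cv2.imwrite('pics/crop.png',c)
```

```text
(no output)
```

View pics/crop.png

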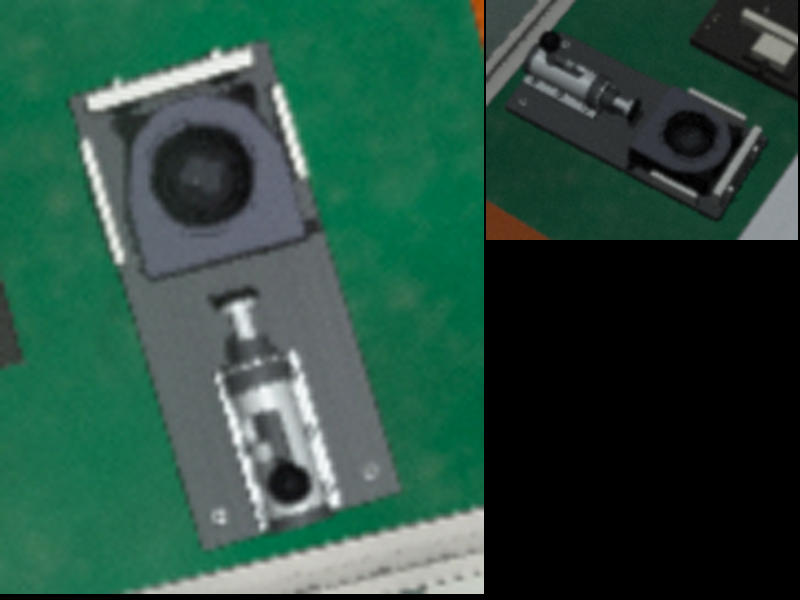

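The crop shows plate corners at about (70,97), (268,43), (400,490) and (205,550), and the ball at (289,482). In the side inset the ball is at (550,41).

```bash
cat > h.py <<'E'
import numpy as np
def ray(d,u,v):
    K=d['intrinsics'];M=d['cam_to_world']
    r=M[:3,:3]@np.array([(u-K[0,2])/K[0,0],-(v-K[1,2])/K[1,1],-1]);return M[:3,3],r/np.linalg.norm(r)
def plane(d,u,v,z):
    o,r=ray(d,u,v);return o+r*(z-o[2])/r[2]
def meet(a,b):
    A=sum(np.eye(3)-np.outer(r,r) for o,r in(a,b));return np.linalg.solve(A,sum((np.eye(3)-np.outer(r,r))@o for o,r in(a,b)))
E
python3 - <<'E'
import numpy as np
from h import *
t=np.load('top0.npz');s=np.load('side0.npz')
P=[plane(t,235+u/4.4,180+v/4.4,10) for u,v in((70,97),(268,43),(400,490),(205,550))]
for a in range(4):print(P[a],np.linalg.norm(P[a]-P[(a+1)%4]))
c=np.mean(P,0);x=(P[0]+P[1]-P[2]-P[3])[:2];x/=np.linalg.norm(x);y=np.array([-x[1],x[0]])
print('c',c,'yaw',np.arctan2(x[1],x[0]))
print('exp ball',c[:2]-92*x)
tu=(235+289/4.4,180+482/4.4);su=(280+64/2.4,185+41/2.4)
print('ball top@68',plane(t,*tu,68),'side@68',plane(s,*su,68),'meet',meet(ray(t,*tu),ray(s,*su)))
for n,p in(('lockball',(-67,30)),('blowerfar',(96,0))):print(n,c[:2]+p[0]*x+p[1]*y)
E
```

```text
[637.28631338  64.67464283  10.        ] 97.15904519696917
[665.67257711 -28.24521562  10.        ] 220.6362554445361
[455.79662687 -96.3072662   10.        ] 95.91367381016259
[425.31443008  -5.36624959  10.        ] 223.2438261658829
c [546.01748686 -16.31102215  10.        ] yaw 0.31637959214384087
exp ball [458.58362591 -44.93478777]
ball top@68 [459.61618729 -44.48127442  68.        ] side@68 [458.21914402 -45.40150554  68.        ] meet [459.11156786 -45.09882962  68.71378303]
lockball [473.00899064  -8.64554897]
blowerfar [637.25282003  13.55725503]
```

The measurements agree with the sizes given: plate about 222 x 97 mm, ball at z 68.7 and within 1 mm of its expected place. I set the gripper to a gap of about 14 mm. The two finger edges will then form a notch that pushes the ball from behind and can't close on it. Now I approach the point behind the ball.

```bash
python3 -m pendant '[[0.06,0.1,0,0.018],[0.12,0.2,0,0.018],[0.18,0.31,0,0.018],[0.24,0.42,0,0.018],[0.3,0.52,0,0.018],[0.36,0.62,0,0.018],[0.42,0.73,0,0.018],[0.453,0.787,0,0.018]]' 0.84 5 && python3 -m pendant '[[0.06,0.1,0,0],[0.12,0.2,0,0],[0.18,0.31,0,0],[0.24,0.42,0,0],[0.3,0.52,0,0],[0.36,0.62,0,0],[0.42,0.73,0,0],[0.453,0.787,0,0]]'; python3 -c "
from bench import get_state;s=get_state();print(s['time_s'],s['tool_pos'],s['tool_rot'],s['finger_gap'],s['ft_force'])"
```

```text
time_s: 0.77
tool_pos: [292.8, -288.0, 212.3]
tool_rot: [0.987, 0.158, 0.0, -0.001]
ft_force: [0.2, 0.3, 0.1]
finger_gap: 37.1
finger_force: 0.0
time_s: 1.43
tool_pos: [428.7, -52.1, 212.3]
tool_rot: [0.987, 0.158, 0.0, -0.0]
ft_force: [-0.2, -0.8, 0.7]
finger_gap: 14.1
finger_force: 0.0
1.4333 [428.69137933 -52.14636987 212.33314439] [ 9.87374359e-01  1.58403736e-01  4.19883349e-05 -3.60726776e-04] 14.113602458985286 [-0.1582339  -0.84188049  0.66988503]
```

```bash
python3 -m pendant '[[0,-0.01,-0.08,0],[0,-0.01,-0.16,0],[0,-0.01,-0.25,0],[0,-0.01,-0.34,0],[0,-0.01,-0.42,0],[0,-0.01,-0.47,0],[0,-0.01,-0.504,0],[0,-0.01,-0.504,0]]'
python3 - <<'E'
from bench import get_state,optics
import cv2,numpy as np
s=get_state();print(s['tool_pos'],s['ft_force'])
d=optics.snapshot('wrist');np.savez('w.npz',**d);cv2.imwrite('pics/w.png',d['frame'][:,:,::-1])
E
```

```text
time_s: 2.1
tool_pos: [426.8, -57.7, 59.5]
tool_rot: [0.988, 0.157, -0.002, -0.001]
ft_force: [0.9, -0.1, -0.1]
finger_gap: 14.2
finger_force: 0.0
[426.78975993 -57.71710492  59.45714429] [ 0.90307814 -0.12875105 -0.09764002]
```

View pics/w.png

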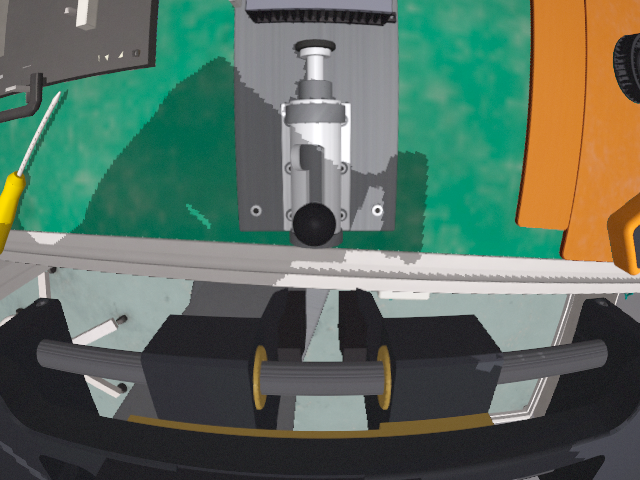

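The wrist view shows the ball at about (315,225), ahead of the finger gap centred near column 321. The barrel lies straight along the image, so the yaw is right.

Run:
```python
import numpy as np
from bench import get_state
w=np.load('w.npz');K=w['intrinsics'];M=w['tool_from_camera'];print(K[0,0],K[0,2],K[1,2]);print(M)
def r(u,v):
    a=np.array([u-K[0,2],v-K[1,2]]);n=np.hypot(*a);th=n/K[0,0]
    return M[:3,:3]@np.array([np.sin(th)*a[0]/n,-np.sin(th)*a[1]/n,-np.cos(th)])
s=get_state();print(s['tool_pos'])
tz=s['tool_pos'][2]-68.5 # tool z of ball centre (tool z down)
for p in((315,225),(290,335),(350,335)):
    d=r(*p);o=M[:3,3];print(p,o+d*(tz-o[2])/d[2])
```

```text
371.64829954431775 321.6445178078001 241.1114612669541
[[-2.64897383e-04  9.55337743e-01  2.95516036e-01  7.67170995e+01]
 [ 9.99999924e-01  3.37239119e-04 -1.93830076e-04 -2.92078294e-01]
 [-2.84832755e-04  2.95515962e-01 -9.55337760e-01 -1.73213349e+02]
 [ 0.00000000e+00  0.00000000e+00  0.00000000e+00  1.00000000e+00]]
[427.37835784 -57.94247197  60.59588988]
(315, 225) [33.33659606 -3.31139386 -7.90411012]
(290, 335) [-25.36316984 -16.67767277  -7.90411012]
(350, 335) [-25.34961542  14.42137834  -7.90411012]
```

```bash
python3 -m pendant '[[0.0,0.011,0,0],[0.01,0.015,0,0],[0.02,0.018,0,0],[0.03,0.021,0,0],[0.04,0.025,0,0],[0.05,0.028,0,0],[0.06,0.031,0,0],[0.06,0.031,0,0]]'; python3 -m pendant '[[0.006,0.002,0,0],[0.012,0.004,0,0],[0.018,0.006,0,0],[0.024,0.008,0,0],[0.03,0.01,0,0],[0.036,0.012,0,0],[0.036,0.012,0,0],[0.036,0.012,0,0]]'
python3 - <<'E'
from bench import get_state,optics
import cv2
d=optics.snapshot('wrist');cv2.imwrite('pics/w2.png',d['frame'][:,:,::-1])
E
```

```text
time_s: 2.82
tool_pos: [446.5, -48.8, 61.3]
tool_rot: [0.988, 0.158, 0.0, 0.0]
ft_force: [-0.9, 0.7, -0.0]
finger_gap: 14.1
finger_force: 0.0
time_s: 3.48
tool_pos: [456.7, -45.2, 61.2]
tool_rot: [0.988, 0.157, -0.0, -0.0]
ft_force: [-0.1, 0.3, 0.2]
finger_gap: 14.3
finger_force: 0.0
```

View pics/w2.png

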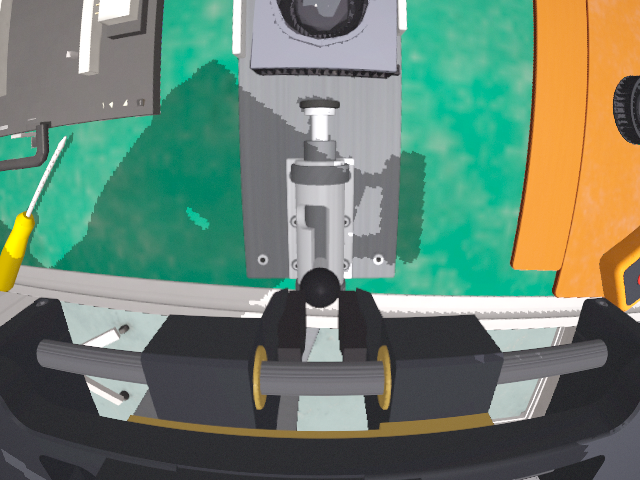

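The ball is at (320,287), centred right in front of the finger notch. Next I check the distance left.

```bash
python3 - <<'E'
import numpy as np,cv2
from bench import get_state
w=np.load('w.npz');K=w['intrinsics'];M=w['tool_from_camera']
def r(u,v,tz):
    a=np.array([u-K[0,2],v-K[1,2]]);n=np.hypot(*a);th=n/K[0,0]
    d=M[:3,:3]@np.array([np.sin(th)*a[0]/n,-np.sin(th)*a[1]/n,-np.cos(th)]);o=M[:3,3];return o+d*(tz-o[2])/d[2]
s=get_state();print(s['tool_pos'],s['ft_force'])
tz=s['tool_pos'][2]-68.5
print(r(320,287,tz),[r(u,291,11) for u in(278,303,340,366)],r(290,350,11))
# ball from the pad: plate near edge, station x=-112,z=10
print('plate near edge',r(322,278,s['tool_pos'][2]-10))
E
python3 - <<'E'
import cv2;a=cv2.imread('pics/w2.png')[250:370,250:390];cv2.imwrite('pics/w2c.png',cv2.resize(a,None,fx=4.5,fy=4.5,interpolation=2))
E
```

```text
[456.67251663 -45.24990312  61.25021008] [ 0.69226101  0.40709439 -0.99441036]
[ 1.91093706 -1.06811204 -7.24978992] [array([ -8.84124668, -24.1517021 ,  11.        ]), array([ -8.73341903, -10.42735057,  11.        ]), array([-8.74065387,  9.74531681, 11.        ]), array([-8.86495534, 24.02200053, 11.        ])] [-47.6001378  -18.96867826  11.        ]
plate near edge [-1.79868766e+01 -2.05859622e-02  5.12502101e+01]
```

View pics/w2c.png

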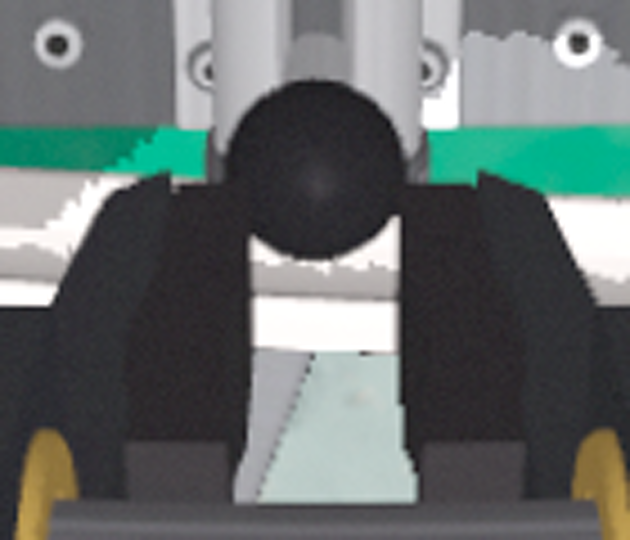

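The numbers put the ball almost at the TCP with no force, so I have to see how the fingers stand relative to it. I'll look from the side.

Run:
```python
from bench import optics
import cv2
d=optics.snapshot('side');a=d['frame'][150:270,250:390,::-1];cv2.imwrite('pics/s2.png',cv2.resize(a,None,fx=5,fy=5,interpolation=2))
```

```text
(no output)
```

View pics/s2.png

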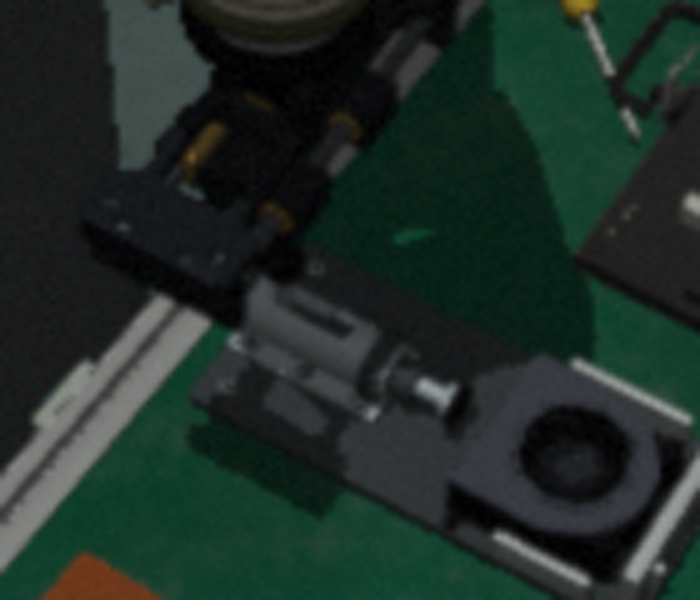

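```bash
python3 -m pendant '[[0.003,0.001,0,0],[0.006,0.002,0,0],[0.009,0.003,0,0],[0.012,0.004,0,0],[0.016,0.005,0,0],[0.019,0.006,0,0],[0.019,0.006,0,0],[0.019,0.006,0,0]]'
python3 - <<'E'
from bench import get_state,optics
import cv2
print(get_state()['ft_force'])
d=optics.snapshot('wrist');a=d['frame'][30:390,230:410,::-1];cv2.imwrite('pics/w3.png',cv2.resize(a,None,fx=1.66,fy=1.66,interpolation=2))
E
```

```text
time_s: 4.25
tool_pos: [462.4, -43.4, 61.2]
tool_rot: [0.988, 0.157, -0.0, -0.0]
ft_force: [0.0, -0.3, 0.6]
finger_gap: 14.1
finger_force: 0.0
[ 0.01856977 -0.30216338  0.58427004]
```

View pics/w3.png

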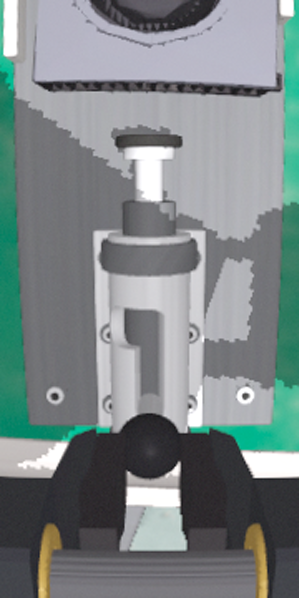

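The ball is now at about (321,298), drawn over both fingers and still in front of them. The bolt hasn't moved yet, so contact should be close. I continue slowly.

```bash
for i in 1 2; do python3 -m pendant '[[0.003,0.001,0,0],[0.006,0.002,0,0],[0.009,0.003,0,0],[0.012,0.004,0,0],[0.016,0.005,0,0],[0.019,0.006,0,0],[0.019,0.006,0,0],[0.019,0.006,0,0]]'|egrep 'pos|ft'; done
python3 - <<'E'
from bench import get_state,optics
import cv2
d=optics.snapshot('wrist');a=d['frame'][30:390,230:410,::-1];cv2.imwrite('pics/w4.png',cv2.resize(a,None,fx=1.66,fy=1.66,interpolation=2))
E
```

```text
tool_pos: [468.1, -41.6, 61.2]
ft_force: [-0.4, 0.2, 0.4]
tool_pos: [473.8, -39.8, 61.2]
ft_force: [0.3, -0.2, -0.7]
```

View pics/w4.png

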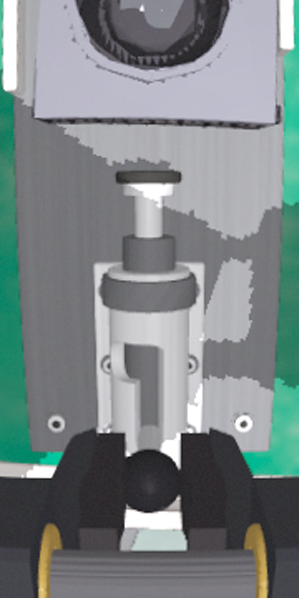

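In this view the ball is at about (321,319), already behind the finger edges, and the bolt still hasn't moved. With a 14 mm gap and a 20 mm ball, the fingers must have passed over it, so the visible tips sit higher than assumed. I'll retreat and measure the depth of the tips from the pixel change at two openings.

```bash
python3 -m pendant '[[-0.03,-0.01,0,0],[-0.07,-0.023,0,0],[-0.11,-0.036,0,0],[-0.15,-0.05,0,0],[-0.18,-0.06,0,0],[-0.19,-0.064,0,0],[-0.19,-0.064,0,0],[-0.19,-0.064,0,0]]' |egrep 'pos|ft|gap'
cat > e.py <<'E'
from bench import get_state,optics
import cv2,numpy as np
s=get_state();g=cv2.cvtColor(optics.snapshot('wrist')['frame'],cv2.COLOR_RGB2GRAY).astype(float)
print(s['finger_gap'],s['tool_pos'])
for r in (294,300,310,320,330):
    m=(g[r-1:r+2].mean(0)<55);e=np.flatnonzero(np.diff(m.astype(int)));print(r,e[(e>200)&(e<440)])
E
python3 e.py; python3 -m pendant '[[0,0,0,0],[0,0,0,0],[0,0,0,0],[0,0,0,0],[0,0,0,0],[0,0,0,0],[0,0,0,0],[0,0,0,0]]' 0.6|grep gap; python3 e.py
```

```text
tool_pos: [417.1, -59.2, 61.4]
ft_force: [0.4, 0.1, 0.9]
finger_gap: 14.0
14.038101728458699 [417.10312234 -59.22075919  61.39943328]
294 [272 304 338 370]
300 [269 304 338 373]
310 [264 304 338 378]
320 [305 338]
330 [305 338]
finger_gap: 35.3
35.31112483881137 [416.80362727 -59.03551708  61.232029  ]
294 [247 281 362 395]
300 [243 281 362 398]
310 [237 281 362 405]
320 [219 230 282 360 411 424]
330 [221 224 281 361 418 422]
```

From the pixel change the visible tips sit about 27 mm above the nominal TCP height (world z about 88), so they passed over the ball (top at 78). I'll close back to 14 mm, lower by 26 mm behind the ball and step forward while watching the force.

```bash
python3 -m pendant '[[0,0,-0.02,0],[0,0,-0.04,0],[0,0,-0.06,0],[0,0,-0.075,0],[0,0,-0.087,0],[0,0,-0.087,0],[0,0,-0.087,0],[0,0,-0.087,0]]' 0.84|egrep 'pos|ft|gap'; python3 -m pendant '[[0.01,0.006,0,0],[0.022,0.01,0,0],[0.034,0.014,0,0],[0.046,0.018,0,0],[0.056,0.021,0,0],[0.066,0.024,0,0],[0.075,0.027,0,0],[0.075,0.027,0,0]]'|egrep 'pos|ft|gap'; python3 -m pendant '[[0.003,0.001,0,0],[0.006,0.002,0,0],[0.009,0.003,0,0],[0.012,0.004,0,0],[0.016,0.005,0,0],[0.019,0.006,0,0],[0.019,0.006,0,0],[0.019,0.006,0,0]]'|egrep 'pos|ft'
```

```text
tool_pos: [416.9, -59.1, 35.2]
ft_force: [0.5, 0.6, 0.3]
finger_gap: 14.0
tool_pos: [439.8, -50.8, 35.1]
ft_force: [0.6, -1.2, 0.5]
finger_gap: 14.3
tool_pos: [444.8, -49.1, 35.1]
ft_force: [-1.6, -2.0, 0.4]
```

Contact, with about 2 N of spring force. I push on along the slot.

```bash
for i in 1 2; do python3 -m pendant '[[0.004,0.0013,0,0],[0.008,0.0026,0,0],[0.012,0.004,0,0],[0.016,0.0052,0,0],[0.02,0.0065,0,0],[0.025,0.0083,0,0],[0.025,0.0083,0,0],[0.025,0.0083,0,0]]'|egrep 'pos|ft'; done
python3 -m pendant '[[0.003,0.001,0,0],[0.006,0.002,0,0],[0.009,0.003,0,0],[0.012,0.004,0,0],[0.016,0.005,0,0],[0.019,0.006,0,0],[0.019,0.006,0,0],[0.019,0.006,0,0]]'|egrep 'pos|ft'
```

```text
tool_pos: [452.6, -46.6, 35.1]
ft_force: [-2.2, 0.2, 0.2]
tool_pos: [460.1, -44.1, 35.1]
ft_force: [-3.8, 0.0, 0.3]
tool_pos: [465.2, -42.1, 35.0]
ft_force: [-6.1, -1.3, 0.1]
```

```bash
for i in 1 2; do python3 -m pendant '[[0.002,0.0007,0,0],[0.004,0.0013,0,0],[0.006,0.002,0,0],[0.008,0.0025,0,0],[0.008,0.0025,0,0],[0.008,0.0025,0,0],[0.008,0.0025,0,0],[0.008,0.0025,0,0]]'|egrep 'pos|ft|time'; done
python3 - <<'E'
from bench import optics
import cv2
d=optics.snapshot('wrist');a=d['frame'][30:390,200:440,::-1];cv2.imwrite('pics/w5.png',cv2.resize(a,None,fx=1.66,fy=1.66,interpolation=2))
E
```

```text
time_s: 11.78
tool_pos: [467.2, -41.4, 34.9]
ft_force: [-7.7, -1.7, 1.3]
time_s: 12.45
tool_pos: [469.2, -40.6, 34.9]
ft_force: [-8.9, -2.0, 2.4]
```

```bash
python3 -m pendant '[[0.002,0.003,0,0],[0.001,0.007,0,0],[0,0.01,-0.001,0],[-0.001,0.013,-0.002,0],[-0.002,0.017,-0.003,0],[-0.004,0.021,-0.003,0],[-0.0053,0.0263,-0.003,0],[-0.0053,0.0263,-0.003,0]]'|egrep 'pos|ft|time'
```

```text
time_s: 13.17
tool_pos: [467.9, -33.0, 34.0]
ft_force: [-8.0, -3.4, 1.8]
```

```bash
python3 -m pendant '[[-0.001,0.003,-0.002,0],[-0.002,0.007,-0.004,0],[-0.003,0.01,-0.006,0],[-0.004,0.013,-0.008,0],[-0.006,0.017,-0.01,0],[-0.007,0.021,-0.012,0],[-0.008,0.025,-0.013,0],[-0.008,0.025,-0.013,0]]'|egrep 'pos|ft|time'; python3 -m pendant '[[-0.001,0.003,-0.002,0],[-0.002,0.007,-0.004,0],[-0.003,0.01,-0.006,0],[-0.004,0.013,-0.008,0],[-0.006,0.017,-0.01,0],[-0.007,0.021,-0.014,0],[-0.008,0.025,-0.017,0],[-0.008,0.025,-0.017,0]]'|egrep 'pos|ft|time'
```

```text
time_s: 13.83
tool_pos: [465.5, -25.4, 30.3]
ft_force: [-8.1, -3.0, 3.3]
time_s: 14.5
tool_pos: [462.9, -17.7, 25.0]
ft_force: [-7.4, -2.3, 2.8]
```

Run:
```python
from bench import optics,get_state
import cv2,numpy as np
d=optics.snapshot('wrist');s=get_state();print(s['tool_pos'],s['ft_force'])
a=d['frame'][30:390,160:480,::-1];cv2.imwrite('pics/w6.png',cv2.resize(a,None,fx=1.66,fy=1.66,interpolation=2))
```

```text
[462.90411336 -17.7779981   24.9968053 ] [-8.80533193 -2.70745443  2.54712072]
```

```bash
python3 -m pendant '[[-0.001,0.003,-0.002,0],[-0.002,0.006,-0.004,0],[-0.003,0.009,-0.006,0],[-0.004,0.012,-0.008,0],[-0.005,0.015,-0.01,0],[-0.006,0.019,-0.01,0],[-0.006,0.019,-0.01,0],[-0.006,0.019,-0.01,0]]'|egrep 'pos|ft|time'; python3 -m pendant '[[0,0.002,0,0],[-0.001,0.003,0,0],[-0.0015,0.005,0,0],[-0.002,0.0065,0,0],[-0.002,0.0065,0,0],[-0.002,0.0065,0,0],[-0.002,0.0065,0,0],[-0.002,0.0065,0,0]]'|egrep 'pos|ft|time'
```

```text
time_s: 15.22
tool_pos: [461.2, -12.4, 21.8]
ft_force: [-7.6, -4.4, -1.9]
time_s: 15.88
tool_pos: [460.8, -11.0, 21.6]
ft_force: [-6.6, -8.0, -6.3]
```

It's at the end stop: lateral force rose to 5.5 N after about 31 mm of sideways travel. Now I let the bolt rest back and withdraw straight backwards.

```bash
python3 -m pendant '[[-0.003,-0.002,0,0],[-0.008,-0.004,0,0],[-0.014,-0.006,0,0],[-0.022,-0.009,0,0],[-0.034,-0.013,0,0],[-0.05,-0.018,0,0],[-0.07,-0.024,0,0],[-0.09,-0.03,0,0]]'|egrep 'pos|ft|time'; python3 -m pendant '[[-0.03,-0.01,0.02,0],[-0.06,-0.02,0.06,0],[-0.08,-0.02,0.12,0],[-0.1,-0.03,0.2,0],[-0.12,-0.04,0.28,0],[-0.14,-0.04,0.36,0],[-0.16,-0.05,0.4,0],[-0.16,-0.05,0.4,0]]'|egrep 'pos|ft|time'
python3 - <<'E'
from bench import optics
import cv2,numpy as np
d=optics.snapshot('wrist');cv2.imwrite('pics/w7.png',d['frame'][:,:,::-1])
t=optics.snapshot('top')['frame'][180:315,235:345,::-1];w=d['frame'][60:400,140:500,::-1]
c=np.zeros((600,800,3),np.uint8);t=cv2.resize(t,None,fx=3.6,fy=3.6,interpolation=2);c[:t.shape[0],:t.shape[1]]=t;w=cv2.resize(w,None,fx=1.1,fy=1.1);c[:w.shape[0],400:400+w.shape[1]]=w
cv2.imwrite('pics/final.png',c)
E
```

```text
time_s: 16.55
tool_pos: [434.2, -19.4, 22.4]
ft_force: [-0.5, 0.1, -0.1]
time_s: 17.22
tool_pos: [386.5, -34.9, 144.6]
ft_force: [0.4, -0.8, -0.7]
```

View pics/final.png

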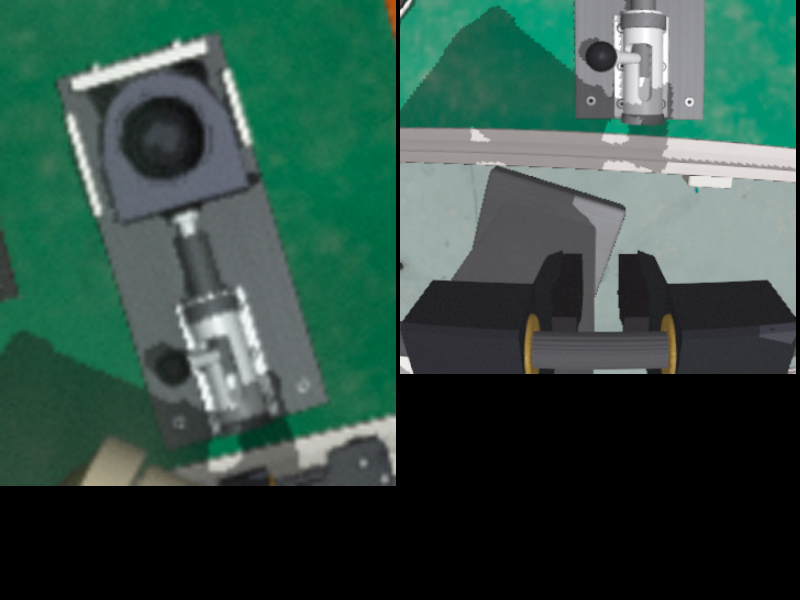

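The picture shows the handle swung left (top-view ball at about (172,366)), the pad against the blower and the blower up at the fence, with the gripper clear. I check the ball's position numerically before handing in.

Run:
```python
import numpy as np
from h import *
t=np.load('top0.npz');c=np.array([546,-16.3]);x=np.array([.9505,.3108]);y=np.array([-.3108,.9505])
for n,u,v,z in(('ball',172,366,55),('blower rear L',118,222,38),('blower rear R',252,184,38)):
    p=plane(t,235+u/3.6,180+v/3.6,z)[:2]-c;print(n,p@x,p@y)
```

```text
ball -65.81198964647547 30.103123552022886
blower rear L 20.745140436230734 36.99956439112824
blower rear R 19.837281307723796 -41.63890766706159
```

```bash
python3 -c "
from bench import workorder;print(workorder.close_job())"
```

```text
the job is handed in; nothing more can be done
None
```

The bolt is locked forward with its handle swung fully over (ball measured at x = -66, y = +30 mm), and the blower sits square against the stops by camera measurement. The job was handed in at about 17 s with the gripper clear; no verdict was shown.

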